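# Park the palm planes by length

### The arm

A 7-joint arm with a two-finger parallel gripper is mounted at the origin on the work surface. World frame = base frame: x ahead of the robot, y to its left, z up, the work surface at z = 0. Lengths are in m, angles in rad, forces in N, time in s.
With the tool pointing down it reaches from about 0.4 to 0.875 m from the base axis. Payload 4.4 kg.
Tool frame: the origin (TCP) lies on the mounting face of the last link; the fingertips stand 173 mm ahead of it and the grasp point (between the pads) lies 155 mm ahead of it; z points along the fingers, y is the line along which they close (so a half turn about z gives the same grasp; the last joint's range is limited). The gripper opens to 85 mm and grips with 20 to 120 N. Pads are 22 mm wide; open, the fingers measure 114 mm over their backs; the gripper's body (76 mm by 85 mm) begins 54 mm behind the grasp point. The pads swing forward as they close: fully open they stand 13 mm farther back than shut.
Start: joints at [-1.18, 0.628, 0.038, 1.517, -0.027, 0.996, -0.02], TCP at [0.287, 0.583, 0.405] pointing down, gripper open.
Joint ranges: [-3.06, 3.06], [-0.37, 2.12], [-1.25, 1.32], [0.18, 2.47], [-1.1, 4.24], [0.23, 1.98], [-2.94, 2.94]. Speed limits (rad/s): [2.57, 2.57, 3.14, 3.14, 3.14, 3.14, 3.14].

### API

Orientations are given as [roll, pitch, yaw] about the fixed x, y, z axes, in that order (R = Rz(yaw) Ry(pitch) Rx(roll)).
In Python, from station import ctrl gives the robot as it stands.
- The arm moves only by the tool play_rows, never from a script. Its argument "series" is one flat list of numbers, 6 for each row, row after row: the shift along the tool's x, y, z in mm, then the turn, a rotation vector about the tool's x, y, z in rad. In form: [tx, ty, tz, ax, ay, az, tx, ty, tz, ax, ay, az, ...]. A call has 1 to 12 rows; each row shifts and turns the commanded pose from where the row before left it, along the tool's axes as they then stand; what a row does not reach is not made up. A row lasts 1/10 s, in which the tool goes at most 50 mm and 8.59 degrees, less where a joint would pass 70% of its speed; a pose out of reach is approached as far as the arm can. A call is refused whole if a number of a shift passes 50 or a number of a turn 0.15, either way. A call with a gripper value outside its range is refused whole. "grip" is the closure, from -1 (fully open) to 1 (shut), set as the call begins (left out, the last holds). The fingers move at their own pace and stop on an object; the grip force is fixed at half the most. Time passes only in rows, so rows that do not move let the fingers close. It gives the time, the measured TCP pose, the force, the opening and the grip force at its end, in the units of the state.
- ctrl.get_state(): the state, without advancing time (a new reading comes with each control period).
- ctrl.grab_frame(name): name is "scene" or "top" or "wrist"; returns a dict with "img" (400x640x3 uint8, red, green, blue), "intrinsics" (3x3 intrinsics, pixels), "D" ([k1, k2, p1, p2, k3] as OpenCV has them; the pictures are not rectified), "R" (3x3) and "t" (3): a world point X has camera coordinates R X + t; the wrist camera has in their place "mount" (4x4, takes a point from camera to tool coordinates, whose origin is the TCP and whose axes are the flange's). Camera axes: x right, y down, z forward; pixel columns grow to the right and rows downward; lengths in m; the calibration is good to about 2 mm. A picture is of the moment at which its call begins: read the wrist's pose just before it. There is no depth.
- ctrl.close_job(): hands the job in; it is judged then, once.
The state is a dict: "time_s": time; "joints": joint angles; "joint_vel": joint speeds; "tau": joint torques, N m; "ee_pos": TCP position; "ee_rot": TCP orientation; "ft_force": force on the tool from outside, world axes, zero at the start; "ft_torque": the same for the moment, N m; "grip_width": finger opening in m; "finger_force": force on a finger pad.
Only numpy, scipy, OpenCV 4.12 (cv2) and the standard library are available. Lean on these libraries where they do the work, as an engineer would, in place of code of your own. Each camera call takes 0.05 s, during which the arm holds its last target. There are 200 camera calls.

### The job

Put the four small wooden planes away on the row of cork pads in order of length, one to a pad: the shortest on the pad nearest the green vise, the longest on the pad farthest from it. Each plane should end up in the middle of its pad, lengthwise along it (either way round) and flat on its sole. Set them down gently, do not drop them, and leave the glue bottle standing where it is.

Things in the scene. Friction and masses are not known exactly. Their poses are not given: they have to be found in the camera images.
- plane_1_mid (a point): the shortest of four small wooden hand planes alike but for length: a block 54 mm long (x axis), 32 wide (y), 34 high (z up), about 90 g; a steel blade and dark wedge, 20 mm wide, stand slantwise out of the middle of its top, to 52 mm above the sole. The point is the block's middle, 17 mm above its sole. Starts on its sole on the bench; grip across the 32 mm.
- plane_2_mid (a point): the second shortest of four small wooden hand planes alike but for length: a block 76 mm long (x axis), 32 wide (y), 34 high (z up), about 120 g; a steel blade and dark wedge, 20 mm wide, stand slantwise out of the middle of its top, to 52 mm above the sole. The point is the block's middle, 17 mm above its sole. Starts on its sole on the bench; grip across the 32 mm.
- plane_3_mid (a point): the second longest of four small wooden hand planes alike but for length: a block 98 mm long (x axis), 32 wide (y), 34 high (z up), about 150 g; a steel blade and dark wedge, 20 mm wide, stand slantwise out of the middle of its top, to 52 mm above the sole. The point is the block's middle, 17 mm above its sole. Starts on its sole on the bench; grip across the 32 mm.
- plane_4_mid (a point): the longest of four small wooden hand planes alike but for length: a block 120 mm long (x axis), 32 wide (y), 34 high (z up), about 180 g; a steel blade and dark wedge, 20 mm wide, stand slantwise out of the middle of its top, to 52 mm above the sole. The point is the block's middle, 17 mm above its sole. Starts on its sole on the bench; grip across the 32 mm.
- pad_a_top (a point): one of four alike cork pads on a fixed plywood board, in a row about 85 mm apart; each 128 mm long (x axis, across the row), 56 mm wide (y, along the row). The point is the middle of its top face, 16 mm above the bench (10 mm board, 6 mm pad). The letter says nothing of its place in the row, which changes from start to start.
- pad_b_top (a point): one of four alike cork pads on a fixed plywood board, in a row about 85 mm apart; each 128 mm long (x axis, across the row), 56 mm wide (y, along the row). The point is the middle of its top face, 16 mm above the bench (10 mm board, 6 mm pad). The letter says nothing of its place in the row, which changes from start to start.
- pad_c_top (a point): one of four alike cork pads on a fixed plywood board, in a row about 85 mm apart; each 128 mm long (x axis, across the row), 56 mm wide (y, along the row). The point is the middle of its top face, 16 mm above the bench (10 mm board, 6 mm pad). The letter says nothing of its place in the row, which changes from start to start.
- pad_d_top (a point): one of four alike cork pads on a fixed plywood board, in a row about 85 mm apart; each 128 mm long (x axis, across the row), 56 mm wide (y, along the row). The point is the middle of its top face, 16 mm above the bench (10 mm board, 6 mm pad). The letter says nothing of its place in the row, which changes from start to start.
- vise_foot (a point): small dark green bench vise, steel jaws, fixed beyond one end of the row of pads (either end), about 140 mm from the nearest pad's middle; 100 mm high, 95 mm wide along the row, its screw handle reaching 80 mm away from the robot. The point is the middle of its foot, on the bench. Beyond the other end: a low stone box, 170 x 75 x 28 mm.
- glue_center (a point): loose yellow glue bottle, 52 mm across, 125 mm high, standing on the bench off to the left; the point is on its axis half-way up. To be left standing where it is.
Things that resemble listed ones, but are neither listed nor needed, are in the scene too. What is shaped like the part that bears plane_3_mid but pink is not meant.

How it is judged:
At the end, for the whole second after the job is handed in: Each plane is released and still, flat on its sole on its own pad (tilt < 0.12 rad), its middle within 15 mm of the pad's middle, its length within 0.22 rad of the pad's length, either way round; from the vise outward they stand from shortest to longest (((horizontal distance between plane_1_mid and pad_a_top below 0.015 m and angle between the x axis of plane_1_mid and the x axis of pad_a_top, either way round below 0.22 rad and z of plane_1_mid in the frame of pad_a_top between 0.013 and 0.021 m) or (horizontal distance between plane_1_mid and pad_b_top below 0.015 m and angle between the x axis of plane_1_mid and the x axis of pad_b_top, either way round below 0.22 rad and z of plane_1_mid in the frame of pad_b_top between 0.013 and 0.021 m) or (horizontal distance between plane_1_mid and pad_c_top below 0.015 m and angle between the x axis of plane_1_mid and the x axis of pad_c_top, either way round below 0.22 rad and z of plane_1_mid in the frame of pad_c_top between 0.013 and 0.021 m) or (horizontal distance between plane_1_mid and pad_d_top below 0.015 m and angle between the x axis of plane_1_mid and the x axis of pad_d_top, either way round below 0.22 rad and z of plane_1_mid in the frame of pad_d_top between 0.013 and 0.021 m)) and horizontal distance between plane_1_mid and vise_foot below 0.185 m and angle between each of plane_1_mid, plane_2_mid, plane_3_mid, plane_4_mid's own z axis and vertical below 0.12 rad and linear speed of each of plane_1, plane_2, plane_3, plane_4 below 0.02 m/s and angular speed of each of plane_1, plane_2, plane_3, plane_4 below 0.2 rad/s and ((horizontal distance between plane_2_mid and pad_a_top below 0.015 m and angle between the x axis of plane_2_mid and the x axis of pad_a_top, either way round below 0.22 rad and z of plane_2_mid in the frame of pad_a_top between 0.013 and 0.021 m) or (horizontal distance between plane_2_mid and pad_b_top below 0.015 m and angle between the x axis of plane_2_mid and the x axis of pad_b_top, either way round below 0.22 rad and z of plane_2_mid in the frame of pad_b_top between 0.013 and 0.021 m) or (horizontal distance between plane_2_mid and pad_c_top below 0.015 m and angle between the x axis of plane_2_mid and the x axis of pad_c_top, either way round below 0.22 rad and z of plane_2_mid in the frame of pad_c_top between 0.013 and 0.021 m) or (horizontal distance between plane_2_mid and pad_d_top below 0.015 m and angle between the x axis of plane_2_mid and the x axis of pad_d_top, either way round below 0.22 rad and z of plane_2_mid in the frame of pad_d_top between 0.013 and 0.021 m)) and horizontal distance between plane_2_mid and vise_foot between 0.185 and 0.27 m and ((horizontal distance between plane_3_mid and pad_a_top below 0.015 m and angle between the x axis of plane_3_mid and the x axis of pad_a_top, either way round below 0.22 rad and z of plane_3_mid in the frame of pad_a_top between 0.013 and 0.021 m) or (horizontal distance between plane_3_mid and pad_b_top below 0.015 m and angle between the x axis of plane_3_mid and the x axis of pad_b_top, either way round below 0.22 rad and z of plane_3_mid in the frame of pad_b_top between 0.013 and 0.021 m) or (horizontal distance between plane_3_mid and pad_c_top below 0.015 m and angle between the x axis of plane_3_mid and the x axis of pad_c_top, either way round below 0.22 rad and z of plane_3_mid in the frame of pad_c_top between 0.013 and 0.021 m) or (horizontal distance between plane_3_mid and pad_d_top below 0.015 m and angle between the x axis of plane_3_mid and the x axis of pad_d_top, either way round below 0.22 rad and z of plane_3_mid in the frame of pad_d_top between 0.013 and 0.021 m)) and horizontal distance between plane_3_mid and vise_foot between 0.27 and 0.355 m and ((horizontal distance between plane_4_mid and pad_a_top below 0.015 m and angle between the x axis of plane_4_mid and the x axis of pad_a_top, either way round below 0.22 rad and z of plane_4_mid in the frame of pad_a_top between 0.013 and 0.021 m) or (horizontal distance between plane_4_mid and pad_b_top below 0.015 m and angle between the x axis of plane_4_mid and the x axis of pad_b_top, either way round below 0.22 rad and z of plane_4_mid in the frame of pad_b_top between 0.013 and 0.021 m) or (horizontal distance between plane_4_mid and pad_c_top below 0.015 m and angle between the x axis of plane_4_mid and the x axis of pad_c_top, either way round below 0.22 rad and z of plane_4_mid in the frame of pad_c_top between 0.013 and 0.021 m) or (horizontal distance between plane_4_mid and pad_d_top below 0.015 m and angle between the x axis of plane_4_mid and the x axis of pad_d_top, either way round below 0.22 rad and z of plane_4_mid in the frame of pad_d_top between 0.013 and 0.021 m)) and horizontal distance between plane_4_mid and vise_foot above 0.355 m); the robot touches nothing.
It fails at once if the glue bottle is knocked or moved more than 30 mm (distance of glue_center from where it was at the start of the episode above 0.03 m or angle between glue_center's own z axis and vertical above 0.5 rad).
It fails at once if a plane is dropped or thrown (moves faster than 0.6 m/s with no finger on it, as after a fall of about 18 mm) ((linear speed of plane_1 above 0.6 m/s and contact force between the fingers and plane_1 below 0.2 N) or (linear speed of plane_2 above 0.6 m/s and contact force between the fingers and plane_2 below 0.2 N) or (linear speed of plane_3 above 0.6 m/s and contact force between the fingers and plane_3 below 0.2 N) or (linear speed of plane_4 above 0.6 m/s and contact force between the fingers and plane_4 below 0.2 N)).
It also fails if it takes over 104 s, if anything falls off the work surface, if the arm or the gripper's body presses on something with over 40 N, if the wrist force passes 120 N, or if a joint passes its speed limit or range.

## Working session

There is one attempt and no reset: what is moved stays moved. The work goes in short steps, Python scripts to look and compute and a tool call to move; the robot and the scene stay as the last step left them, time stands still between calls to the robot, and variables do not carry over. Pictures are saved under pics/ and viewed, at most 14 in all, crops included, and the job is handed in when it is done.

Besides the shell and the picture viewer there is one more tool, called after ">>>" as name(argument=value, ...) on one line, values as JSON. play_rows: Moves the arm, as the interface text tells. Its arguments: {"type":"object","properties":{"series":{"type":"array","items":{"type":"number"}},"grip":{"type":"number"}},"required":["series"]}

```bash
mkdir -p pics; ls
cat > h.py <<'E'
import numpy as np,cv2
from station import ctrl
from scipy.spatial.transform import Rotation as Ro
def grab(n,f):
    s=ctrl.get_state(); d=ctrl.grab_frame(n); cv2.imwrite(f'pics/{f}.png',d['img'][:,:,::-1]); 
    K=np.array(d['intrinsics'],float);D=np.array(d['D'],float)
    if n=='wrist':
        T=np.eye(4);T[:3,:3]=Ro.from_euler('xyz',s['ee_rot']).as_matrix();T[:3,3]=s['ee_pos']
        W=np.linalg.inv(T@np.array(d['mount']));R,t=W[:3,:3],W[:3,3]
    else: R,t=np.array(d['R']),np.array(d['t'])
    np.savez(f'pics/{f}.npz',K=K,D=D,R=R,t=t); return d['img']
def pix2w(f,uv,z):
    c=np.load(f'pics/{f}.npz');R,t=c['R'],c['t']
    p=cv2.undistortPoints(np.array(uv,float).reshape(-1,1,2),c['K'],c['D']).reshape(-1,2)
    r=np.c_[p,np.ones(len(p))]@R; o=-R.T@t; z=np.broadcast_to(z,len(p))
    return o+r*((z-o[2])/r[:,2])[:,None]
def w2pix(f,X):
    c=np.load(f'pics/{f}.npz')
    return cv2.projectPoints(np.array(X,float).reshape(-1,1,3),cv2.Rodrigues(c['R'])[0],c['t'],c['K'],c['D'])[0].reshape(-1,2)
E
python3 - <<'E'
from h import *
for n in('scene','top'):
    grab(n,n); i=cv2.imread(f'pics/{n}.png'); cv2.imwrite(f'pics/{n}_b.png',cv2.resize(i,(800,500)))
print(ctrl.get_state())
for n in('scene','top'):
    c=np.load(f'pics/{n}.npz');print(-c['R'].T@c['t'])
E
```

```text
pics
{'time_s': 0.1, 'joints': array([-1.17977876,  0.62923992,  0.03847768,  1.51824614, -0.02702178,
        0.99630561, -0.02003257]), 'joint_vel': array([ 0.00116362, -0.00127226,  0.00123455, -0.00211686,  0.00039341,
        0.00021668,  0.00020665]), 'tau': array([ 2.66461313e-03, -5.64535725e+01,  1.23009514e+00, -1.93977427e+01,
        1.11736025e-02,  5.46311232e-03, -5.49047442e-06]), 'ee_pos': array([0.28657884, 0.58312813, 0.40389728]), 'ee_rot': array([-3.13991249e+00,  1.68592704e-05,  2.68470455e+00]), 'ft_force': array([-0.043107  ,  0.14766905, -0.25626466]), 'ft_torque': array([ 0.0221184 , -0.0001217 , -0.03353138]), 'finger_force': 0.0, 'grip_width': 0.08516838160126403}
[ 1.15977092 -0.53312001  0.73577569]
[0.34474627 0.06894996 0.98109702]
```

View pics/top_b.png

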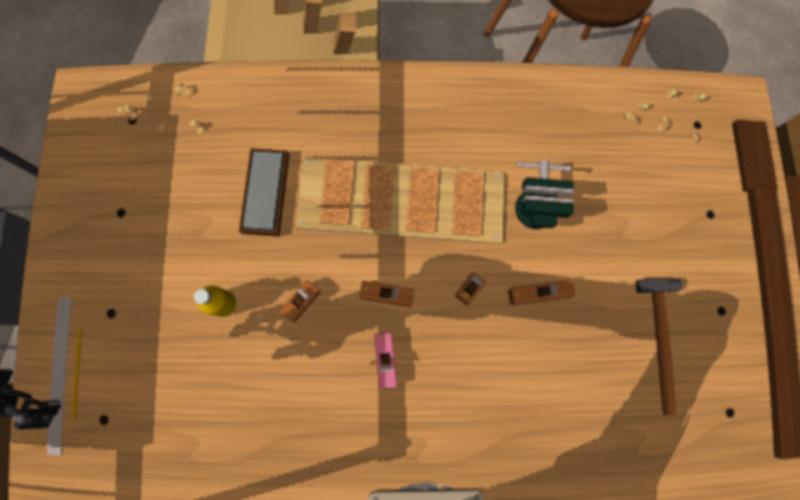

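View pics/scene_b.png

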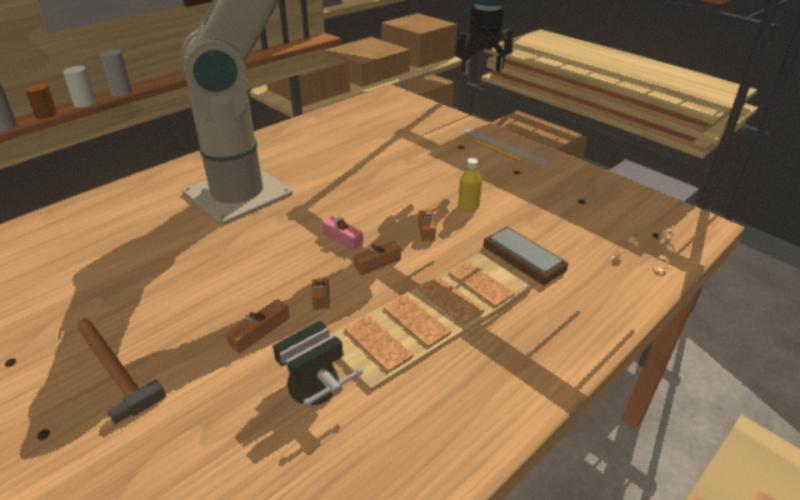

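The top view shows the pads at (337,190), (380,195), (422,200) and (468,203), and the vise at (545,200) on the right. There are four brown planes at (300,300), (387,293), (471,288) and (542,292). The pink decoy is at (386,360), and the bottle is at (215,300). I'll enlarge this part.

Run:
```python
import cv2
i=cv2.imread('pics/top.png')
cv2.imwrite('pics/c1.png',cv2.resize(i[215:255,210:470],None,fx=3,fy=3,interpolation=cv2.INTER_CUBIC))
a=cv2.resize(i[120:200,230:430],None,fx=4,fy=4,interpolation=cv2.INTER_CUBIC)
b=cv2.resize(i[215:255,215:415],None,fx=4,fy=4,interpolation=cv2.INTER_CUBIC)
c=cv2.resize(i[210:250,360:560],None,fx=4,fy=4,interpolation=cv2.INTER_CUBIC)[:110]
import numpy as np
cv2.imwrite('pics/c1.png',np.vstack([a,b,c]))
```

```text
(no output)
```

View pics/c1.png

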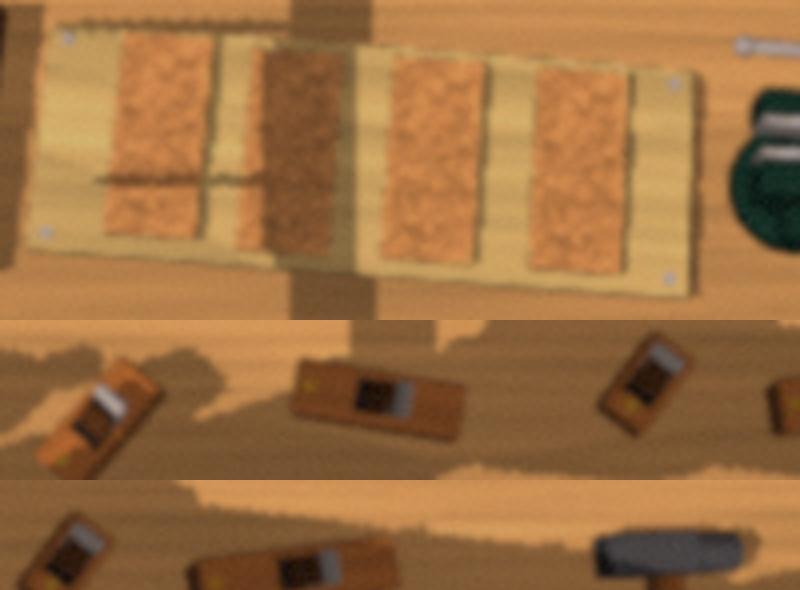

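Run:
```python
from h import *
P={'p1':[(122,32),(213,38),(198,238),(105,232)],'p2':[(252,48),(345,52),(332,255),(237,247)],'p3':[(393,58),(487,63),(475,265),(380,260)],'p4':[(537,68),(630,72),(624,273),(530,268)]}
for k,q in P.items():
    w=pix2w('top',[(230+(u-1.5)/4,120+(v-1.5)/4) for u,v in q],.016)
    m=w.mean(0);d=(w[0]+w[1]-w[2]-w[3])/2;e=(w[1]+w[2]-w[0]-w[3])/2
    print(k,m.round(4),np.linalg.norm(d).round(4),np.linalg.norm(e).round(4),np.arctan2(d[1],d[0]).round(3))
Q={'A76':[(125,360),(163,395),(80,485),(37,450)],'B98':[(298,360),(467,383),(455,440),(291,410)],'C54':[(655,332),(693,368),(640,435),(600,402)]}
for k,q in Q.items():
    w=pix2w('top',[(215+(u-1.5)/4,215+(v-321.5)/4) for u,v in q],.034)
    print(k,w.mean(0).round(4),[np.linalg.norm(w[i]-w[(i+1)%4]).round(4) for i in range(4)],w.round(3)[:,:2].tolist())
print('D',pix2w('top',[(360+(192-1.5)/4,210+(566-481.5)/4),(360+(393-1.5)/4,210+(540-481.5)/4),(542*.8,293*.8)],.034))
print('vise',pix2w('top',[(545*.8,205*.8)],.05),'glue',pix2w('top',[(203*.8,296*.8),(222*.8,302*.8)],[.125,.03]))
s=ctrl.get_state();d=ctrl.grab_frame('wrist');print(np.array(d['mount']).round(4),np.array(d['intrinsics']).round(1),d['D'])
print(Ro.from_euler('xyz',s['ee_rot']).as_matrix().round(3))
```

```text
p1 [0.6554 0.1668 0.016 ] 0.1267 0.0559 -0.054
p2 [0.6457 0.087  0.016 ] 0.1269 0.0568 -0.062
p3 [0.639  0.0011 0.016 ] 0.1276 0.0572 -0.073
p4 [ 0.6339 -0.0878  0.016 ] 0.1268 0.057 -0.064
A76 [0.4426 0.2282 0.034 ] [np.float64(0.03), np.float64(0.0688), np.float64(0.0319), np.float64(0.071)] [[0.478, 0.216], [0.458, 0.193], [0.407, 0.239], [0.427, 0.264]]
B98 [0.4564 0.071  0.034 ] [np.float64(0.0976), np.float64(0.0334), np.float64(0.0948), np.float64(0.029)] [[0.478, 0.117], [0.465, 0.02], [0.432, 0.027], [0.45, 0.12]]
C54 [ 0.4641 -0.0836  0.034 ] [np.float64(0.0301), np.float64(0.05), np.float64(0.0295), np.float64(0.0522)] [[0.494, -0.089], [0.473, -0.111], [0.435, -0.079], [0.454, -0.056]]
D [[ 0.46264551 -0.15634008  0.034     ]
 [ 0.47719697 -0.27682666  0.034     ]
 [ 0.45465472 -0.21724736  0.034     ]]
vise [[ 0.61941374 -0.2280908   0.05      ]] glue [[0.439562   0.3754122  0.125     ]
 [0.43921633 0.37302545 0.03      ]]
[[-8.000e-04 -9.589e-01 -2.839e-01  7.030e-02]
 [ 1.000e+00 -8.000e-04  1.000e-04 -1.300e-03]
 [-3.000e-04 -2.839e-01  9.589e-01  3.090e-02]
 [ 0.000e+00  0.000e+00  0.000e+00  1.000e+00]] [[357.6   0.  317.6]
 [  0.  357.6 198.6]
 [  0.    0.    1. ]] [-0.00173302  0.          0.          0.          0.        ]
[[-0.897  0.441 -0.001]
 [ 0.441  0.897 -0.002]
 [-0.    -0.002 -1.   ]]
```

>>> play_rows(series=[-29.7, -25, 0, 0, 0, 0, -29.7, -25, 0, 0, 0, 0, -29.7, -25, 0, 0, 0, 0, -29.7, -25, 0, 0, 0, 0, -29.7, -25, 0, 0, 0, 0, -29.7, -25, 0, 0, 0, 0, -29.7, -25, 0, 0, 0, 0, -29.7, -25, 0, 0, 0, 0, -29.7, -25, 0, 0, 0, 0, -29.7, -25, 0, 0, 0, 0, 0, 0, 50, 0, 0, 0.15, 0, 0, 50, 0, 0, 0.15], grip=-1)

```text
time_s: 1.35
ee_pos: [0.4445, 0.2265, 0.3051]
ee_rot: [3.136, 0.002, 2.375]
ft_force: [-0.1, 1.1, -0.5]
grip_width: 0.085
finger_force: 0.0
```

```bash
cat >> h.py <<'E'
def goto(x,y,z,yaw):
    s=ctrl.get_state();R=Ro.from_euler('xyz',s['ee_rot']).as_matrix()
    yc=np.arctan2(R[1,0],R[0,0]);d=np.array([x,y,z])-s['ee_pos']
    T=Ro.from_euler('xyz',[np.pi,0,yaw]).as_matrix()
    print('t',round(s['time_s'],2),'pos',s['ee_pos'].round(4),'yaw',yc.round(3),'| tool mm',(R.T@d*1000).round(1),'rotvec',Ro.from_matrix(R.T@T).as_rotvec().round(3),'ft',s['ft_force'].round(1),'w',round(s['grip_width'],4),'j',s['joints'].round(2))
def big(f,k=1.25): i=cv2.imread(f'pics/{f}.png');cv2.imwrite(f'pics/{f}_b.png',cv2.resize(i,None,fx=k,fy=k))
E
python3 - <<'E'
from h import *
goto(.4426,.2282,.178,2.386)
grab('wrist','w1');big('w1')
E
```

```text
t 1.35 pos [0.4445 0.2265 0.3051] yaw 2.375 | tool mm [  2.8  -0.8 127. ] rotvec [ 0.005  0.002 -0.011] ft [-0.1  1.1 -0.5] w 0.085 j [-0.6   0.57  0.11  2.03 -0.11  0.54  0.39]
```

View pics/w1_b.png

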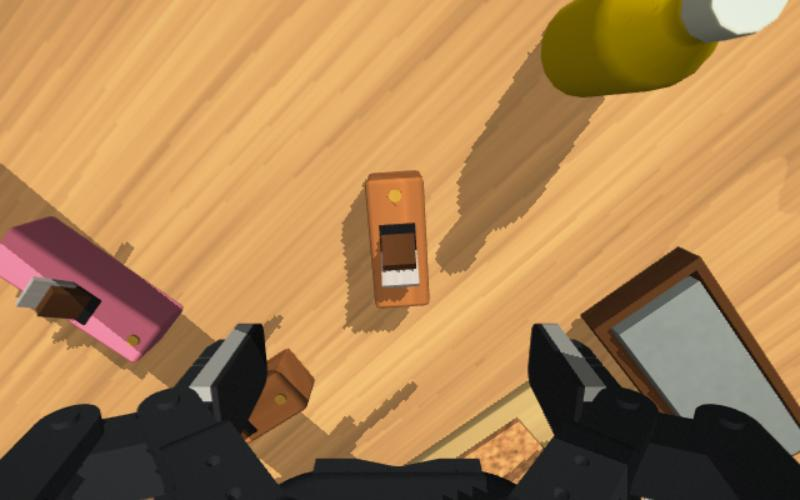

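The wrist view shows plane A centred, with its top-face corners at about (368,181), (422,178), (429,303) and (377,306). The bottle is at top right and the pink decoy is at left.

```bash
cat >> h.py <<'E'
def rect(f,q,k=1.25,z=.034):
    w=pix2w(f,[((u+.5)/k-.5,(v+.5)/k-.5) for u,v in q],z)
    d=(w[0]+w[1]-w[2]-w[3])/2;e=(w[1]+w[2]-w[0]-w[3])/2;m=w.mean(0)
    print(m.round(4),'L',np.linalg.norm(d).round(4),'W',np.linalg.norm(e).round(4),'ang',np.arctan2(d[1],d[0]).round(3),np.arctan2(-d[1],-d[0]).round(3))
    return m
E
python3 - <<'E'
from h import *
m=rect('w1',[(368,181),(422,178),(429,303),(377,306)])
goto(m[0],m[1],.178,2.386)
E
```

```text
[0.4454 0.2283 0.034 ] L 0.0728 W 0.0297 ang 2.437 -0.705
t 1.4 pos [0.4409 0.226  0.2959] yaw 2.372 | tool mm [ -2.    6.2 117.8] rotvec [-0.013 -0.003 -0.014] ft [-2.3 -1.4 -6.6] w 0.0856 j [-0.61  0.58  0.11  2.04 -0.12  0.53  0.39]
```

>>> play_rows(series=[0, 0, 0, 0, 0, -0.05, 0, 0, 0, 0, 0, 0, 0, 0, 0, 0, 0, 0])

```text
time_s: 1.7
ee_pos: [0.4432, 0.2283, 0.3057]
ee_rot: [3.14, 0.0, 2.436]
ft_force: [0.9, 0.5, 0.4]
grip_width: 0.0856
finger_force: 0.0
```

```bash
python3 -c "
from h import *
goto(.4450,.2283,.178,2.42)"
```

```text
t 1.7 pos [0.4432 0.2283 0.3057] yaw 2.436 | tool mm [ -1.4   1.  127.7] rotvec [0.001 0.    0.016] ft [0.9 0.5 0.4] w 0.0856 j [-0.6   0.57  0.09  2.03 -0.1   0.54  0.43]
```

>>> play_rows(series=[-1.5, 1, 25, 0, 0, 0.01, 0, 0, 35, 0, 0, 0, 0, 0, 30, 0, 0, 0, 0, 0, 20, 0, 0, 0, 0, 0, 12, 0, 0, 0, 0, 0, 5, 0, 0, 0, 0, 0, 0, 0, 0, 0, 0, 0, 0, 0, 0, 0])

```text
time_s: 2.5
ee_pos: [0.4452, 0.2281, 0.1787]
ee_rot: [3.14, 0.001, 2.425]
ft_force: [-0.3, 0.3, 1.1]
grip_width: 0.0856
finger_force: 0.0
```

>>> play_rows(series=[0, 0, 0, 0, 0, 0, 0, 0, 0, 0, 0, 0, 0, 0, 0, 0, 0, 0, 0, 0, 0, 0, 0, 0, 0, 0, 0, 0, 0, 0, 0, 0, 0, 0, 0, 0], grip=1)

```text
time_s: 3.1
ee_pos: [0.4449, 0.2279, 0.1782]
ee_rot: [3.141, 0.0, 2.425]
ft_force: [-0.4, 0.5, 6.3]
grip_width: 0.0314
finger_force: 60.3
```

```bash
python3 -c "
from h import *
goto(.6390,.0015,.30,3.07)"
```

```text
t 3.1 pos [0.4449 0.2279 0.1782] yaw 2.425 | tool mm [-295.1  -43.1 -121.8] rotvec [ 0.001  0.001 -0.645] ft [-0.4  0.5  6.3] w 0.0314 j [-0.56  0.8   0.05  2.08 -0.13  0.26  0.45]
```

>>> play_rows(series=[0, 0, -20, 0, 0, 0, 0, 0, -40, 0, 0, -0.125, 0, 0, -40, 0, 0, -0.13, 0, 0, -20, 0, 0, -0.13, 0, 0, 0, 0, 0, -0.13, 0, 0, 0, 0, 0, -0.13, -15, -15, 0, 0, 0, 0, -25, -25, 0, 0, 0, 0])

```text
time_s: 3.9
ee_pos: [0.4807, 0.1866, 0.2977]
ee_rot: [3.14, -0.002, 3.075]
ft_force: [0.3, 0.3, -0.8]
grip_width: 0.0309
finger_force: 59.6
```

>>> play_rows(series=[-34, -34.4, 0, 0, 0, 0, -34, -34.4, 0, 0, 0, 0, -34, -34.4, 0, 0, 0, 0, -34, -34.4, 0, 0, 0, 0, -20, -20, 0, 0, 0, 0, -14, -14, 0, 0, 0, 0, 0, 0, 0, 0, 0, 0, 0, 0, 0, 0, 0, 0, 0, 0, 0, 0, 0, 0])

```text
time_s: 4.8
ee_pos: [0.6381, 0.0033, 0.2974]
ee_rot: [3.141, -0.002, 3.072]
ft_force: [-0.3, 0.2, -1.5]
grip_width: 0.0312
finger_force: 59.6
```

Run:
```python
from h import *
goto(.639,.0011,.195,3.07)
grab('wrist','w2');big('w2')
```

```text
t 4.8 pos [0.6381 0.0033 0.2974] yaw 3.072 | tool mm [ -1.3  -2.3 102.4] rotvec [ 0.001 -0.002  0.002] ft [-0.3  0.2 -1.5] w 0.0312 j [ 0.04  0.74 -0.14  1.65  0.14  0.77  1.33]
```

View pics/w2_b.png

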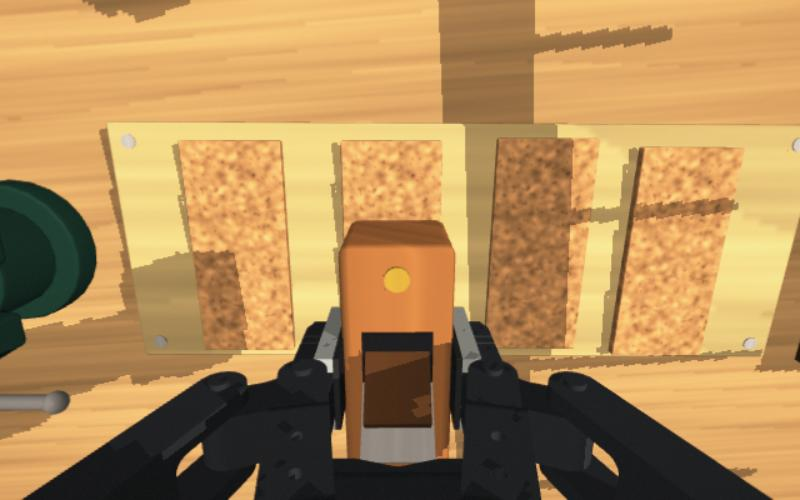

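The wrist view shows all four pads. From the vise on the left, pad 4 is at (180,142)-(294,348), pad 3 is under the plane with top edge (341..441,141), pad 2 is at (499,138)-(574,348), and pad 1 is at (643,148)-(701,354). The plane is gripped straight.

Run:
```python
from h import *
for q in ([(180,142),(281,141),(294,348),(204,348)],[(499,138),(599,140),(574,348),(486,348)],[(643,148),(743,149),(701,354),(615,352)]): rect('w2',q,z=.016)
w=pix2w('w2',[(341/1.25,141/1.25),(441/1.25,141/1.25)],.016);print(w, w.mean(0))
rect('w2',[(342,248),(454,248),(454,330),(347,330)],z=.154)
```

```text
[ 0.6362 -0.0902  0.016 ] L 0.1258 W 0.0558 ang 3.058 -0.084
[0.6479 0.0843 0.016 ] L 0.1272 W 0.0549 ang 3.073 -0.068
[0.6579 0.164  0.016 ] L 0.1258 W 0.0548 ang 3.083 -0.059
[[ 0.57761328 -0.02467835  0.016     ]
 [ 0.58146466  0.02979102  0.016     ]] [0.57953897 0.00255634 0.016     ]
[0.6119 0.004  0.154 ] L 0.0237 W 0.0296 ang 3.101 -0.041
```

>>> play_rows(series=[-3, -4, 20, 0, 0, 0, 0, 0, 30, 0, 0, 0, 0, 0, 25, 0, 0, 0, 0, 0, 15, 0, 0, 0, 0, 0, 5, 0, 0, 0, 0, 0, 3, 0, 0, 0, 0, 0, 2, 0, 0, 0, 0, 0, 0, 0, 0, 0, 0, 0, 0, 0, 0, 0])

```text
time_s: 5.75
ee_pos: [0.6421, -0.0026, 0.1986]
ee_rot: [3.141, 0.001, 3.07]
ft_force: [0.9, -0.3, -1.1]
grip_width: 0.0311
finger_force: 59.6
```

Run:
```python
from h import *
goto(.641,-.001,.1945,3.07)
```

```text
t 5.75 pos [ 0.6421 -0.0026  0.1986] yaw 3.07 | tool mm [1.2 1.5 4.1] rotvec [ 0.     0.001 -0.   ] ft [ 0.9 -0.3 -1.1] w 0.0311 j [ 0.03  0.88 -0.12  1.68  0.16  0.59  1.32]
```

>>> play_rows(series=[1, 1.5, 2, 0, 0, 0, 0, 0, 2, 0, 0, 0, 0, 0, 0, 0, 0, 0, 0, 0, 0, 0, 0, 0])

```text
time_s: 6.15
ee_pos: [0.6409, -0.0007, 0.1943]
ee_rot: [3.141, 0.0, 3.07]
ft_force: [-1.5, 0.9, 5.4]
grip_width: 0.0312
finger_force: 60.2
```

>>> play_rows(series=[0, 0, 0, 0, 0, 0, 0, 0, 0, 0, 0, 0, 0, 0, 0, 0, 0, 0, 0, 0, 0, 0, 0, 0], grip=-0.4)

```text
time_s: 6.55
ee_pos: [0.6408, -0.0011, 0.1935]
ee_rot: [-3.142, -0.0, 3.07]
ft_force: [-0.5, -0.8, 0.8]
grip_width: 0.0597
finger_force: 0.0
```

Run:
```python
from h import *
goto(.464,-.0836,.30,2.442)
```

```text
t 6.55 pos [ 0.6408 -0.0011  0.1935] yaw 3.07 | tool mm [ 170.4  -95.  -106.5] rotvec [-0.    -0.     0.628] ft [-0.5 -0.8  0.8] w 0.0597 j [ 0.03  0.89 -0.12  1.68  0.17  0.59  1.31]
```

>>> play_rows(series=[0, 0, -20, 0, 0, 0, 0, 0, -45, 0, 0, 0, 0, 0, -40, 0, 0, 0, 15, -8, 0, 0, 0, 0, 30, -17, 0, 0, 0, 0, 35, -20, 0, 0, 0, 0, 35, -20, 0, 0, 0, 0, 30, -17, 0, 0, 0, 0, 15, -8, 0, 0, 0, 0, 10, -5, 0, 0, 0, 0.13, 0, 0, 0, 0, 0, 0.13, 0, 0, 0, 0, 0, 0.13], grip=-1)

```text
time_s: 7.75
ee_pos: [0.4642, -0.0839, 0.2989]
ee_rot: [3.141, 0.0, 2.673]
ft_force: [-0.8, 0.2, 0.2]
grip_width: 0.0852
finger_force: 0.0
```

>>> play_rows(series=[0, 0, 0, 0, 0, 0.13, 0, 0, 0, 0, 0, 0.11, 0, 0, 0, 0, 0, 0, 0, 0, 0, 0, 0, 0, 0, 0, 0, 0, 0, 0])

```text
time_s: 8.25
ee_pos: [0.4645, -0.0835, 0.2987]
ee_rot: [3.141, -0.0, 2.442]
ft_force: [-0.4, 0.4, -0.3]
grip_width: 0.0857
finger_force: 0.0
```

Run:
```python
from h import *
goto(.464,-.0836,.178,2.442)
grab('wrist','w3');big('w3')
```

```text
t 8.25 pos [ 0.4645 -0.0835  0.2987] yaw 2.442 | tool mm [  0.3  -0.4 120.7] rotvec [ 0. -0. -0.] ft [-0.4  0.4 -0.3] w 0.0857 j [ 0.1   0.55  0.02  2.1  -0.03  0.49  1.02]
```

View pics/w3_b.png

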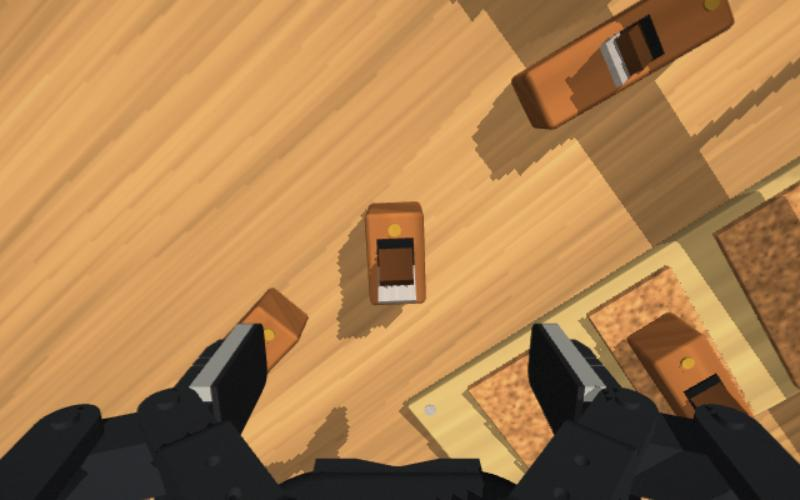

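The wrist view shows the shortest plane at (367,215)-(425,302), the end of the longest at (275,320), and plane 2 sitting on its pad at lower right.

Run:
```python
from h import *
m=rect('w3',[(367,215),(423,213),(425,301),(371,303)])
goto(m[0],m[1],.178,2.442)
```

```text
[ 0.4679 -0.0878  0.034 ] L 0.0508 W 0.0302 ang 2.473 -0.669
t 8.3 pos [ 0.4644 -0.0836  0.2987] yaw 2.441 | tool mm [ -5.4  -1.1 120.7] rotvec [ 0.    -0.    -0.001] ft [ 0.3 -0.  -0.6] w 0.0854 j [ 0.1   0.55  0.02  2.1  -0.03  0.49  1.02]
```

>>> play_rows(series=[-4, -1, 25, 0, 0, -0.02, 0, 0, 35, 0, 0, 0, 0, 0, 28, 0, 0, 0, 0, 0, 18, 0, 0, 0, 0, 0, 10, 0, 0, 0, 0, 0, 4.5, 0, 0, 0, 0, 0, 0, 0, 0, 0, 0, 0, 0, 0, 0, 0], grip=-0.5)

```text
time_s: 9.1
ee_pos: [0.4671, -0.0873, 0.1819]
ee_rot: [-3.139, -0.004, 2.46]
ft_force: [-0.2, 0.3, -0.4]
grip_width: 0.0639
finger_force: 0.0
```

>>> play_rows(series=[0, 0, 0, 0, 0, 0, 0, 0, 0, 0, 0, 0, 0, 0, 0, 0, 0, 0, 0, 0, 0, 0, 0, 0, 0, 0, 0, 0, 0, 0], grip=1)

```text
time_s: 9.6
ee_pos: [0.4673, -0.087, 0.1825]
ee_rot: [-3.139, -0.003, 2.46]
ft_force: [-0.4, -0.3, 5.7]
grip_width: 0.0306
finger_force: 59.9
```

Run:
```python
from h import *
goto(.635,-.089,.31,3.07)
x=ctrl.get_state()['ee_pos'];print((np.array([.635,-.089,.31])-x)@Ro.from_euler('xyz',[np.pi,0,3.07]).as_matrix()*1000)
```

```text
t 9.6 pos [ 0.4673 -0.087   0.1825] yaw 2.46 | tool mm [-131.2  103.7 -128.2] rotvec [-0.002 -0.003 -0.61 ] ft [-0.4 -0.3  5.7] w 0.0306 j [ 0.21  0.78 -0.12  2.14  0.37  0.24  0.65]
[-167.41194411    9.99705752 -127.53920619]
```

>>> play_rows(series=[0, 0, -20, 0, 0, 0, 0, 0, -40, 0, 0, -0.12, 0, 0, -40, 0, 0, -0.12, 0, 0, -25, 0, 0, -0.12, 0, 0, 0, 0, 0, -0.12, 0, 0, 0, 0, 0, -0.13, -20, 1, 0, 0, 0, 0, -35, 2, 0, 0, 0, 0, -40, 3, 0, 0, 0, 0, -40, 3, 0, 0, 0, 0, -22, 1, 0, 0, 0, 0, -10, 0, 0, 0, 0, 0])

```text
time_s: 10.8
ee_pos: [0.6365, -0.0886, 0.3056]
ee_rot: [3.141, -0.004, 3.07]
ft_force: [-1.3, 0.4, -2.3]
grip_width: 0.0307
finger_force: 59.5
```

>>> play_rows(series=[0, 0, 0, 0, 0, 0, 0, 0, 0, 0, 0, 0, 0, 0, 0, 0, 0, 0])

```text
time_s: 11.1
ee_pos: [0.6336, -0.0891, 0.306]
ee_rot: [-3.141, -0.006, 3.07]
ft_force: [-0.8, -0.6, -1.5]
grip_width: 0.0311
finger_force: 59.5
```

Run:
```python
from h import *
goto(.635,-.089,.1985,3.07)
```

```text
t 11.1 pos [ 0.6336 -0.0891  0.306 ] yaw 3.07 | tool mm [ -2.    0.3 107.5] rotvec [-0.001 -0.006  0.   ] ft [-0.8 -0.6 -1.5] w 0.0311 j [ 0.37  0.77 -0.47  1.63  0.43  0.86  1.23]
```

>>> play_rows(series=[-2, 0, 20, 0, 0, 0, 0, 0, 30, 0, 0, 0, 0, 0, 25, 0, 0, 0, 0, 0, 15, 0, 0, 0, 0, 0, 8, 0, 0, 0, 0, 0, 4, 0, 0, 0, 0, 0, 2, 0, 0, 0, 0, 0, 0, 0, 0, 0, 0, 0, 0, 0, 0, 0, 0, 0, 0, 0, 0, 0])

```text
time_s: 12.1
ee_pos: [0.6368, -0.0892, 0.2028]
ee_rot: [-3.141, -0.003, 3.07]
ft_force: [0.5, 0.3, -0.0]
grip_width: 0.0308
finger_force: 59.5
```

Run:
```python
from h import *
goto(.635,-.089,.1985,3.07)
```

```text
t 12.1 pos [ 0.6368 -0.0892  0.2028] yaw 3.07 | tool mm [1.8 0.1 4.3] rotvec [-0.    -0.003 -0.   ] ft [ 0.5  0.3 -0. ] w 0.0308 j [ 0.33  0.9  -0.4   1.66  0.51  0.68  1.16]
```

>>> play_rows(series=[1.5, 0, 2, 0, 0, 0, 0, 0, 2, 0, 0, 0, 0, 0, 0, 0, 0, 0, 0, 0, 0, 0, 0, 0])

```text
time_s: 12.5
ee_pos: [0.6349, -0.0891, 0.1986]
ee_rot: [-3.141, -0.005, 3.07]
ft_force: [-2.0, -0.3, 4.8]
grip_width: 0.0311
finger_force: 60.2
```

>>> play_rows(series=[0, 0, 0, 0, 0, 0, 0, 0, 0, 0, 0, 0, 0, 0, 0, 0, 0, 0, 0, 0, 0, 0, 0, 0], grip=-0.4)

```text
time_s: 12.9
ee_pos: [0.635, -0.0891, 0.1979]
ee_rot: [-3.141, -0.005, 3.07]
ft_force: [-0.2, -0.2, -0.2]
grip_width: 0.0598
finger_force: 0.0
```

Run:
```python
from h import *
goto(.4545,-.217,.30,1.691)
x=ctrl.get_state()['ee_pos'];print((np.array([.4545,-.217,.30])-x)@Ro.from_euler('xyz',[np.pi,0,3.07]).as_matrix()*1000)
```

```text
t 12.9 pos [ 0.635  -0.0891  0.1979] yaw 3.07 | tool mm [ 171.4 -140.5 -101.3] rotvec [-0.003 -0.004  1.379] ft [-0.2 -0.2 -0.2] w 0.0598 j [ 0.33  0.91 -0.4   1.67  0.51  0.67  1.16]
[ 170.91264128 -140.49642606 -102.12862297]
```

>>> play_rows(series=[0, 0, -20, 0, 0, 0, 0, 0, -45, 0, 0, 0, 0, 0, -37, 0, 0, 0, 25, -12, 0, 0, 0, 0, 30, -24, 0, 0, 0, 0, 30, -26, 0, 0, 0, 0, 30, -26, 0, 0, 0, 0, 30, -26, 0, 0, 0, 0, 26, -26, 0, 0, 0, 0, 0, 0, 0, 0, 0, 0.138, 0, 0, 0, 0, 0, 0.138, 0, 0, 0, 0, 0, 0.138], grip=-1)

```text
time_s: 14.1
ee_pos: [0.4546, -0.217, 0.301]
ee_rot: [-3.14, -0.004, 2.649]
ft_force: [0.4, 0.6, 0.1]
grip_width: 0.0849
finger_force: 0.0
```

>>> play_rows(series=[0, 0, 0, 0, 0, 0.138, 0, 0, 0, 0, 0, 0.138, 0, 0, 0, 0, 0, 0.138, 0, 0, 0, 0, 0, 0.138, 0, 0, 0, 0, 0, 0.138, 0, 0, 0, 0, 0, 0.138, 0, 0, 0, 0, 0, 0.138, 0, 0, 0, 0, 0, 0, 0, 0, 0, 0, 0, 0, 0, 0, 0, 0, 0, 0])

```text
time_s: 15.1
ee_pos: [0.4549, -0.2165, 0.3009]
ee_rot: [-3.137, -0.001, 1.692]
ft_force: [-0.1, -0.4, -0.6]
grip_width: 0.0851
finger_force: 0.0
```

Run:
```python
from h import *
goto(.4545,-.217,.178,1.691)
grab('wrist','w4');big('w4')
```

```text
t 15.1 pos [ 0.4549 -0.2165  0.3009] yaw 1.692 | tool mm [ -0.6   0.  122.9] rotvec [-0.004 -0.001  0.001] ft [-0.1 -0.4 -0.6] w 0.0851 j [ 0.45  0.58 -0.09  2.02  0.1   0.55  0.41]
```

View pics/w4_b.png

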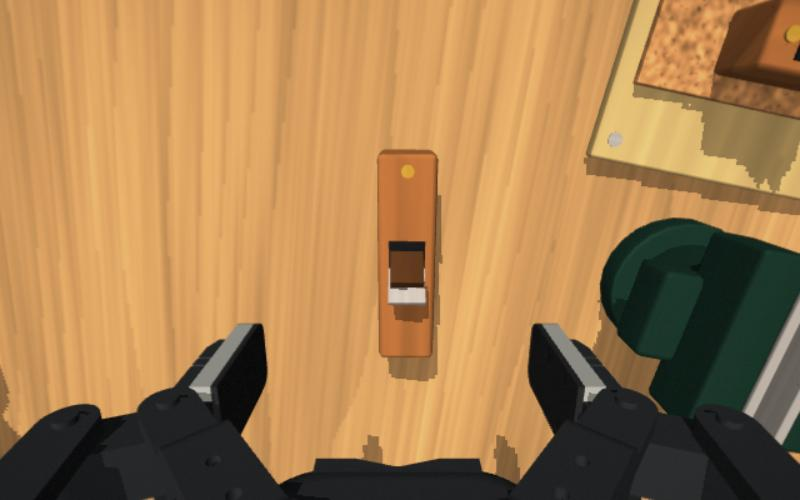

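The wrist view shows the longest plane at (379,154)-(432,355). The vise is clear to the right.

Run:
```python
from h import *
m=rect('w4',[(379,154),(437,153),(432,355),(380,355)])
goto(m[0],m[1],.178,1.691)
```

```text
[ 0.4608 -0.2227  0.034 ] L 0.1171 W 0.0304 ang 1.689 -1.453
t 15.15 pos [ 0.4549 -0.2165  0.3009] yaw 1.692 | tool mm [ -6.9   5.7 122.9] rotvec [-0.004 -0.001  0.001] ft [ 0.1 -0.8  1.2] w 0.0854 j [ 0.45  0.58 -0.09  2.02  0.1   0.55  0.41]
```

>>> play_rows(series=[-5, 5.5, 25, 0, 0, 0, 0, 0, 35, 0, 0, 0, 0, 0, 28, 0, 0, 0, 0, 0, 18, 0, 0, 0, 0, 0, 10, 0, 0, 0, 0, 0, 6, 0, 0, 0, 0, 0, 0, 0, 0, 0, 0, 0, 0, 0, 0, 0])

```text
time_s: 15.95
ee_pos: [0.4607, -0.221, 0.1796]
ee_rot: [-3.138, 0.0, 1.69]
ft_force: [0.3, -0.5, -1.1]
grip_width: 0.0852
finger_force: 0.0
```

>>> play_rows(series=[0, 0, 0, 0, 0, 0, 0, 0, 0, 0, 0, 0, 0, 0, 0, 0, 0, 0, 0, 0, 0, 0, 0, 0, 0, 0, 0, 0, 0, 0, 0, 0, 0, 0, 0, 0], grip=1)

```text
time_s: 16.55
ee_pos: [0.4605, -0.2209, 0.1794]
ee_rot: [-3.138, -0.0, 1.69]
ft_force: [0.4, 0.8, 5.2]
grip_width: 0.0314
finger_force: 60.3
```

Run:
```python
from h import *
goto(.6567,.1655,.32,3.07)
x=ctrl.get_state()['ee_pos'];print((np.array([.6567,.1655,.32])-x)@Ro.from_euler('xyz',[np.pi,0,3.07]).as_matrix()*1000)
```

```text
t 16.55 pos [ 0.4605 -0.2209  0.1794] yaw 1.69 | tool mm [ 360.4  240.2 -141.5] rotvec [-0.003 -0.003 -1.38 ] ft [0.4 0.8 5.2] w 0.0314 j [ 0.42  0.81 -0.05  2.05  0.13  0.29  0.38]
[-168.03858846  399.45867979 -140.6021393 ]
```

>>> play_rows(series=[0, 0, -20, 0, 0, 0, 0, 0, -45, 0, 0, 0, 0, 0, -45, 0, 0, -0.1, 0, 0, -31, 0, 0, -0.14, 0, 0, 0, 0, 0, -0.14, 0, 0, 0, 0, 0, -0.14, 0, 0, 0, 0, 0, -0.14, 0, 0, 0, 0, 0, -0.14, 0, 0, 0, 0, 0, -0.14, 0, 0, 0, 0, 0, -0.14, 0, 0, 0, 0, 0, -0.15, 0, 0, 0, 0, 0, -0.15])

```text
time_s: 17.75
ee_pos: [0.4606, -0.2208, 0.3196]
ee_rot: [-3.141, -0.006, 3.076]
ft_force: [-0.3, -0.8, -1.4]
grip_width: 0.031
finger_force: 59.9
```

>>> play_rows(series=[-8, 18, 0, 0, 0, 0, -13, 30, 0, 0, 0, 0, -17, 40, 0, 0, 0, 0, -17, 40, 0, 0, 0, 0, -17, 40, 0, 0, 0, 0, -17, 40, 0, 0, 0, 0, -17, 40, 0, 0, 0, 0, -17, 40, 0, 0, 0, 0, -17, 40, 0, 0, 0, 0, -14, 35, 0, 0, 0, 0, -9, 22, 0, 0, 0, 0, -5, 14, 0, 0, 0, 0])

```text
time_s: 18.95
ee_pos: [0.6571, 0.1677, 0.3183]
ee_rot: [3.141, -0.006, 3.072]
ft_force: [-0.5, -0.5, -2.5]
grip_width: 0.0312
finger_force: 59.9
```

>>> play_rows(series=[0, 0, 0, 0, 0, 0, 0, 0, 0, 0, 0, 0, 0, 0, 0, 0, 0, 0])

```text
time_s: 19.25
ee_pos: [0.6569, 0.1628, 0.3187]
ee_rot: [-3.139, -0.005, 3.068]
ft_force: [-0.7, -0.4, -1.9]
grip_width: 0.0312
finger_force: 59.9
```

Run:
```python
from h import *
goto(.6567,.1655,.1955,3.07)
grab('wrist','w5');big('w5');grab('top','t2')
```

```text
t 19.25 pos [0.6569 0.1628 0.3187] yaw 3.068 | tool mm [ -0.2   3.  123.2] rotvec [-0.003 -0.005 -0.002] ft [-0.7 -0.4 -1.9] w 0.0312 j [-0.03  0.8  -0.46  1.5   0.4   0.94  0.89]
```

View pics/w5_b.png

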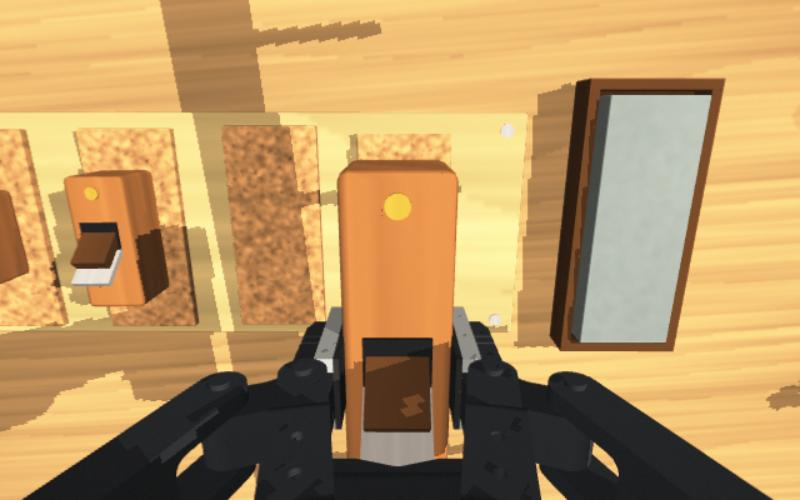

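The wrist view shows the longest plane held over pad 1, whose top edge is (358..450,134). Pad 2 is at (223,126)-(325,323). Plane 2 stands on pad 3, whose corners are (77,128), (173,128), (197,325) and (113,325).

Run:
```python
from h import *
rect('w5',[(223,126),(316,127),(325,322),(237,324)],z=.016)
rect('w5',[(77,128),(173,128),(197,325),(113,325)],z=.016)
w=pix2w('w5',[(358/1.25,134/1.25),(450/1.25,134/1.25)],.016);print(w.mean(0)+[.063,-.0044,0])
# held plane front end at blockmid top (TCP z - .1794 + .034)
z=.3187-.1794+.034
print('end',pix2w('w5',[(340/1.25,176/1.25),(456/1.25,176/1.25)],z).mean(0))
```

```text
[0.6476 0.0843 0.016 ] L 0.1265 W 0.0568 ang 3.048 -0.094
[ 6.425e-01 -5.000e-04  1.600e-02] L 0.1272 W 0.0565 ang 3.055 -0.087
[0.65787355 0.1644216  0.016     ]
end [0.59992515 0.16493685 0.1733    ]
```

>>> play_rows(series=[0, 2, 25, 0, 0, 0, 0, 0, 33, 0, 0, 0, 0, 0, 30, 0, 0, 0, 0, 0, 18, 0, 0, 0, 0, 0, 8, 0, 0, 0, 0, 0, 4, 0, 0, 0, 0, 0, 1, 0, 0, 0, 0, 0, 0, 0, 0, 0, 0, 0, 0, 0, 0, 0])

```text
time_s: 20.25
ee_pos: [0.6572, 0.1673, 0.2012]
ee_rot: [3.141, -0.003, 3.07]
ft_force: [-0.0, -0.6, -1.5]
grip_width: 0.031
finger_force: 59.9
```

Run:
```python
from h import *
goto(.6565,.165,.1955,3.07)
```

```text
t 20.25 pos [0.6572 0.1673 0.2012] yaw 3.07 | tool mm [ 0.5 -2.4  5.7] rotvec [ 0.    -0.003 -0.   ] ft [-0.  -0.6 -1.5] w 0.031 j [-0.07  0.94 -0.4   1.56  0.48  0.74  0.82]
```

>>> play_rows(series=[0, -2, 2, 0, 0, 0, 0, 0, 2, 0, 0, 0, 0, 0, 1.5, 0, 0, 0, 0, 0, 0, 0, 0, 0, 0, 0, 0, 0, 0, 0])

```text
time_s: 20.75
ee_pos: [0.6567, 0.1649, 0.1955]
ee_rot: [-3.14, -0.004, 3.07]
ft_force: [-2.9, -1.1, 5.6]
grip_width: 0.0313
finger_force: 60.7
```

>>> play_rows(series=[0, 0, 0, 0, 0, 0, 0, 0, 0, 0, 0, 0, 0, 0, 0, 0, 0, 0, 0, 0, 0, 0, 0, 0], grip=-0.4)

```text
time_s: 21.15
ee_pos: [0.6565, 0.1652, 0.1943]
ee_rot: [-3.141, -0.005, 3.07]
ft_force: [0.2, 0.5, -0.7]
grip_width: 0.0598
finger_force: 0.0
```

Run:
```python
from h import *
goto(.458,.0705,.30,1.437)
x=ctrl.get_state()['ee_pos'];print((np.array([.458,.0705,.30])-x)@Ro.from_euler('xyz',[np.pi,0,3.07]).as_matrix()*1000)
```

```text
t 21.15 pos [0.6565 0.1652 0.1943] yaw 3.07 | tool mm [ 191.8 -108.7 -104.7] rotvec [-0.004 -0.003  1.633] ft [ 0.2  0.5 -0.7] w 0.0598 j [-0.07  0.95 -0.39  1.56  0.48  0.73  0.82]
[ 191.26343725 -108.67659834 -105.6575343 ]
```

>>> play_rows(series=[0, 0, -20, 0, 0, 0, 0, 0, -45, 0, 0, 0, 0, 0, -41, 0, 0, 0, 20, -11, 0, 0, 0, 0, 35, -20, 0, 0, 0, 0, 40, -23, 0, 0, 0, 0, 40, -23, 0, 0, 0, 0, 36, -21, 0, 0, 0, 0, 20, -11, 0, 0, 0, 0, 0, 0, 0, 0, 0, 0.14, 0, 0, 0, 0, 0, 0.14, 0, 0, 0, 0, 0, 0.14], grip=-1)

```text
time_s: 22.35
ee_pos: [0.4588, 0.07, 0.3017]
ee_rot: [-3.14, -0.003, 2.644]
ft_force: [-0.4, -0.6, 0.1]
grip_width: 0.0853
finger_force: 0.0
```

>>> play_rows(series=[0, 0, 0, 0, 0, 0.14, 0, 0, 0, 0, 0, 0.14, 0, 0, 0, 0, 0, 0.14, 0, 0, 0, 0, 0, 0.14, 0, 0, 0, 0, 0, 0.14, 0, 0, 0, 0, 0, 0.14, 0, 0, 0, 0, 0, 0.14, 0, 0, 0, 0, 0, 0.14, 0, 0, 0, 0, 0, 0.09, 0, 0, 0, 0, 0, 0, 0, 0, 0, 0, 0, 0, 0, 0, 0, 0, 0, 0])

```text
time_s: 23.55
ee_pos: [0.4587, 0.0702, 0.3014]
ee_rot: [-3.137, 0.0, 1.442]
ft_force: [0.3, 0.3, -0.4]
grip_width: 0.0855
finger_force: 0.0
```

Run:
```python
from h import *
goto(.458,.0705,.178,1.437)
grab('wrist','w6');big('w6')
```

```text
t 23.55 pos [0.4587 0.0702 0.3014] yaw 1.442 | tool mm [  0.3  -0.2 123.4] rotvec [-0.005  0.     0.005] ft [ 0.3  0.3 -0.4] w 0.0855 j [-0.22  0.54  0.01  2.12 -0.02  0.49 -0.32]
```

View pics/w6_b.png

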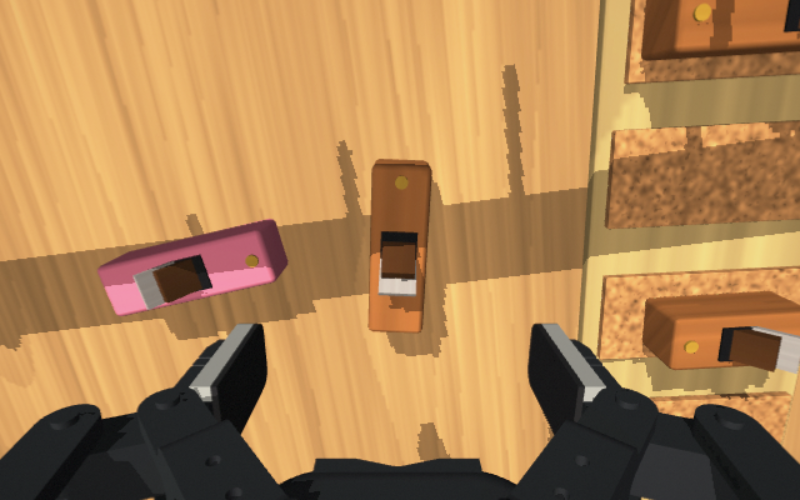

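The wrist view shows the brown 98 mm plane at (373,164)-(422,330). The pink one (100-287, 220-315) is the decoy. It stands 68 mm from the plane's centre line, so I'll go in with the fingers partly closed.

Run:
```python
from h import *
m=rect('w6',[(373,164),(430,167),(422,330),(370,328)])
goto(m[0],m[1],.178,1.442)
```

```text
[0.4594 0.0684 0.034 ] L 0.0943 W 0.0301 ang 1.41 -1.732
t 23.6 pos [0.4588 0.0701 0.3014] yaw 1.441 | tool mm [ -1.5   1.4 123.4] rotvec [-0.005  0.    -0.001] ft [ 0.7  0.3 -0.4] w 0.0853 j [-0.22  0.54  0.01  2.12 -0.02  0.49 -0.32]
```

>>> play_rows(series=[-1.5, 1, 25, 0, 0, 0.02, 0, 0, 35, 0, 0, 0, 0, 0, 28, 0, 0, 0, 0, 0, 18, 0, 0, 0, 0, 0, 10, 0, 0, 0, 0, 0, 6, 0, 0, 0, 0, 0, 0, 0, 0, 0, 0, 0, 0, 0, 0, 0], grip=-0.5)

```text
time_s: 24.4
ee_pos: [0.4601, 0.0681, 0.1841]
ee_rot: [-3.131, 0.003, 1.42]
ft_force: [-0.2, -0.1, -0.5]
grip_width: 0.064
finger_force: 0.0
```

>>> play_rows(series=[0, 0, 0, 0, 0, 0, 0, 0, 0, 0, 0, 0, 0, 0, 0, 0, 0, 0, 0, 0, 0, 0, 0, 0, 0, 0, 0, 0, 0, 0, 0, 0, 0, 0, 0, 0], grip=1)

```text
time_s: 25.0
ee_pos: [0.4602, 0.0685, 0.1848]
ee_rot: [-3.132, 0.004, 1.42]
ft_force: [-1.3, -0.4, 6.5]
grip_width: 0.0309
finger_force: 60.0
```

Run:
```python
from h import *
goto(.647,.085,.32,3.07)
x=ctrl.get_state()['ee_pos'];print((np.array([.647,.085,.32])-x)@Ro.from_euler('xyz',[np.pi,0,3.07]).as_matrix()*1000)
```

```text
t 25.0 pos [0.4602 0.0685 0.1848] yaw 1.42 | tool mm [  43.8  181.  -137.1] rotvec [-0.01  -0.005 -1.65 ] ft [-1.3 -0.4  6.5] w 0.0309 j [-0.11  0.78 -0.15  2.17  0.45  0.24 -0.81]
[-185.16904924   29.82221067 -135.23494227]
```

>>> play_rows(series=[0, 0, -20, 0, 0, 0, 0, 0, -45, 0, 0, 0, 0, 0, -45, 0, 0, -0.14, 0, 0, -25, 0, 0, -0.14, 0, 0, 0, 0, 0, -0.14, 0, 0, 0, 0, 0, -0.14, 0, 0, 0, 0, 0, -0.14, 0, 0, 0, 0, 0, -0.14, 0, 0, 0, 0, 0, -0.14, 0, 0, 0, 0, 0, -0.14, 0, 0, 0, 0, 0, -0.14, 0, 0, 0, 0, 0, -0.14])

```text
time_s: 26.2
ee_pos: [0.4611, 0.0686, 0.319]
ee_rot: [-3.135, -0.01, 2.826]
ft_force: [0.5, -0.5, -2.5]
grip_width: 0.0309
finger_force: 60.1
```

>>> play_rows(series=[0, 0, 0, 0, 0, -0.14, 0, 0, 0, 0, 0, -0.11, -15, 2, 0, 0, 0, 0, -30, 5, 0, 0, 0, 0, -40, 7, 0, 0, 0, 0, -40, 7, 0, 0, 0, 0, -35, 5, 0, 0, 0, 0, -17, 3, 0, 0, 0, 0, -8, 1, 0, 0, 0, 0, 0, 0, 0, 0, 0, 0, 0, 0, 0, 0, 0, 0, 0, 0, 0, 0, 0, 0])

```text
time_s: 27.4
ee_pos: [0.6471, 0.0854, 0.3171]
ee_rot: [-3.138, -0.012, 3.071]
ft_force: [-0.5, -0.1, -2.0]
grip_width: 0.0308
finger_force: 60.0
```

Run:
```python
from h import *
goto(.647,.085,.2008,3.07)
```

```text
t 27.4 pos [0.6471 0.0854 0.3171] yaw 3.071 | tool mm [ -1.3   0.  116.3] rotvec [-0.004 -0.012  0.001] ft [-0.5 -0.1 -2. ] w 0.0308 j [ 0.27  0.86 -0.81  1.57  0.69  1.03  0.76]
```

>>> play_rows(series=[-1, 0, 25, 0, 0, 0, 0, 0, 33, 0, 0, 0, 0, 0, 28, 0, 0, 0, 0, 0, 15, 0, 0, 0, 0, 0, 7, 0, 0, 0, 0, 0, 3, 0, 0, 0, 0, 0, 1, 0, 0, 0, 0, 0, 0, 0, 0, 0, 0, 0, 0, 0, 0, 0])

```text
time_s: 28.3
ee_pos: [0.6484, 0.0852, 0.2061]
ee_rot: [-3.139, -0.009, 3.07]
ft_force: [0.7, 0.4, -1.4]
grip_width: 0.0313
finger_force: 60.0
```

Run:
```python
from h import *
goto(.647,.085,.2008,3.07)
```

```text
t 28.3 pos [0.6484 0.0852 0.2061] yaw 3.07 | tool mm [ 1.3 -0.3  5.3] rotvec [-0.003 -0.009  0.   ] ft [ 0.7  0.4 -1.4] w 0.0313 j [ 0.22  0.99 -0.72  1.62  0.81  0.86  0.67]
```

>>> play_rows(series=[1, 0, 2, 0, 0, 0, 0, 0, 2, 0, 0, 0, 0, 0, 1, 0, 0, 0, 0, 0, 0, 0, 0, 0, 0, 0, 0, 0, 0, 0])

```text
time_s: 28.8
ee_pos: [0.6469, 0.0853, 0.2012]
ee_rot: [-3.138, -0.01, 3.07]
ft_force: [-2.8, -0.7, 6.5]
grip_width: 0.031
finger_force: 61.2
```

>>> play_rows(series=[0, 0, 0, 0, 0, 0, 0, 0, 0, 0, 0, 0, 0, 0, 0, 0, 0, 0, 0, 0, 0, 0, 0, 0], grip=-0.4)

```text
time_s: 29.2
ee_pos: [0.6469, 0.0852, 0.1999]
ee_rot: [-3.139, -0.011, 3.07]
ft_force: [0.2, 0.1, -0.5]
grip_width: 0.0598
finger_force: 0.0
```

>>> play_rows(series=[0, 0, -20, 0, 0, 0, 0, 0, -45, 0, 0, 0, 0, 0, -45, 0, 0, 0, 30, 0, 0, 0, 0, 0, 40, 0, 0, 0, 0, 0, 40, 0, 0, 0, 0, 0, 40, 0, 0, 0, 0, 0, 40, 0, -10, 0, 0, 0, 20, 0, -10, 0, 0, 0, 0, 0, 0, 0, 0, 0, 0, 0, 0, 0, 0, 0, 0, 0, 0, 0, 0, 0])

```text
time_s: 30.4
ee_pos: [0.4401, 0.1004, 0.3326]
ee_rot: [-3.139, -0.009, 3.069]
ft_force: [0.3, -0.2, 0.2]
grip_width: 0.0599
finger_force: 0.0
```

Run:
```python
from h import *
goto(.647,.085,.2008,3.07)
grab('top','t3'); i=cv2.imread('pics/t3.png')
cv2.imwrite('pics/t3_b.png',cv2.resize(i[110:260,150:350+120],None,fx=2.5,fy=2.5,interpolation=cv2.INTER_CUBIC))
grab('wrist','w7')
```

```text
t 30.4 pos [0.4401 0.1004 0.3326] yaw 3.069 | tool mm [-2.087e+02 -1.000e-01  1.299e+02] rotvec [-0.003 -0.009 -0.001] ft [ 0.3 -0.2  0.2] w 0.0599 j [ 0.3   0.6  -0.86  2.11  0.68  0.75  0.5 ]
```

View pics/t3_b.png

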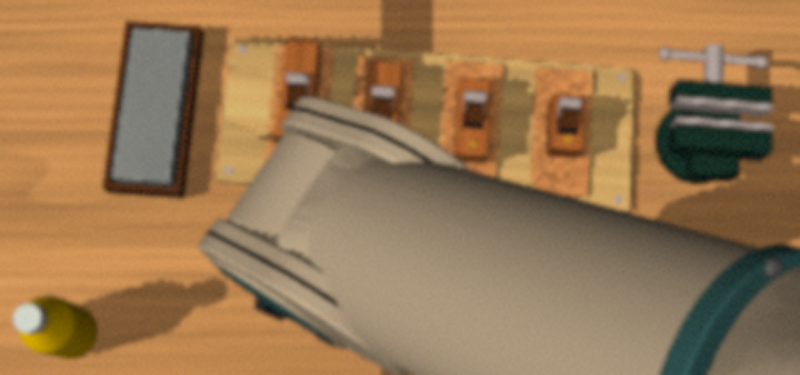

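View pics/w7.png

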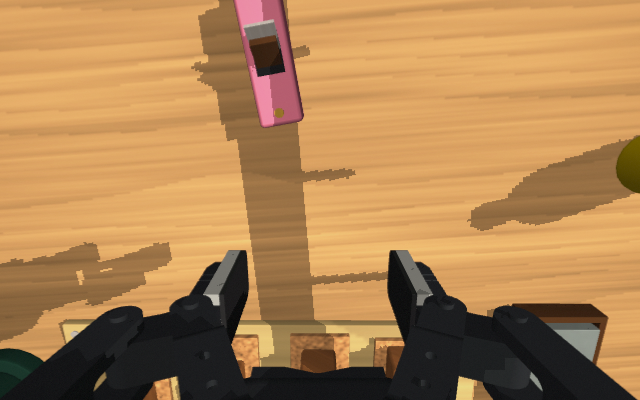

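The top view shows the planes upright on their pads, but the arm hides part of them. The wrist view shows only the decoy and the bottle's edge. I'll clear the arm to the right for a final check.

>>> play_rows(series=[0, -20, -30, 0, 0, 0, 0, -35, -30, 0, 0, 0, 5, -45, 0, 0, 0, 0, 5, -45, 0, 0, 0, 0, 5, -45, 0, 0, 0, 0, 5, -45, 0, 0, 0, 0, 5, -45, 0, 0, 0, 0, 5, -45, 0, 0, 0, 0, 0, -45, 0, 0, 0, 0, 0, -45, 0, 0, 0, 0, 0, -45, 0, 0, 0, 0, 0, -20, 0, 0, 0, 0])

```text
time_s: 31.7
ee_pos: [0.374, -0.3814, 0.3929]
ee_rot: [-3.138, -0.011, 3.063]
ft_force: [0.8, -0.2, -0.1]
grip_width: 0.0598
finger_force: 0.0
```

>>> play_rows(series=[0, 0, 0, 0, 0, 0, 0, 0, 0, 0, 0, 0, 0, 0, 0, 0, 0, 0])

```text
time_s: 32.0
ee_pos: [0.3758, -0.3748, 0.394]
ee_rot: [-3.14, -0.011, 3.072]
ft_force: [0.2, -0.2, -0.7]
grip_width: 0.0596
finger_force: 0.0
```

Run:
```python
from h import *
grab('top','t4'); i=cv2.imread('pics/t4.png')
cv2.imwrite('pics/t4_b.png',cv2.resize(i[118:208,230:430],None,fx=4,fy=4,interpolation=cv2.INTER_CUBIC))
```

```text
(no output)
```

View pics/t4_b.png

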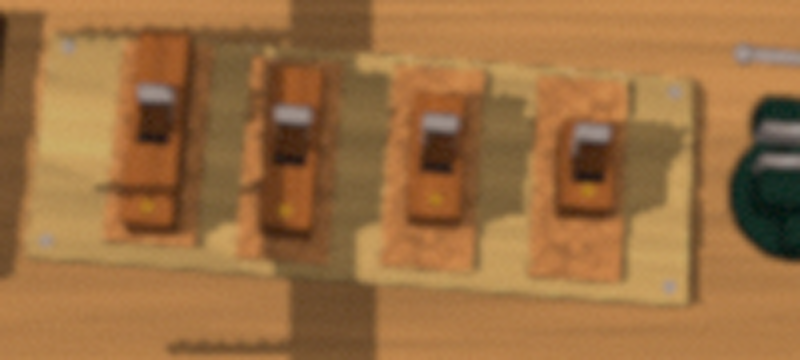

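All four planes are flat and in order from the vise. I'll check how well they are centred.

Run:
```python
from h import *
q=[([(134,32),(190,34),(175,229),(124,226)],(.6567,.1655)),([(270,64),(322,66),(312,236),(261,232)],(.647,.085)),([(416,90),(466,92),(461,222),(409,220)],(.641,-.0005)),([(563,120),(614,122),(611,215),(560,211)],(.635,-.089))]
for c,p in q:
    w=rect('t4',[(230*4+u,118*4+v) for u,v in c],k=4,z=.05); print((w[:2]-p).round(4))
```

```text
[0.6522 0.1657 0.05  ] L 0.1193 W 0.0314 ang -0.038 3.103
[-0.0045  0.0002]
[0.6403 0.0865 0.05  ] L 0.1031 W 0.0301 ang -0.049 3.093
[-0.0067  0.0015]
[0.6363 0.0009 0.05  ] L 0.0794 W 0.0298 ang -0.059 3.083
[-0.0047  0.0014]
[ 0.6299 -0.0863  0.05  ] L 0.0563 W 0.0301 ang -0.066 3.076
[-0.0051  0.0027]
```

```bash
python3 -c "
from station import ctrl
print(ctrl.close_job())"
```

```text
the job is handed in; nothing more can be done
None
```

All four planes are on the pads in order of length, shortest nearest the vise, each measured within about 7 mm of its pad's middle. The arm never touched the glue bottle, and the job was handed in at about 32 s; the hand-in did not return a verdict.

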